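# Send a slide box through the chute's spring flap

## Task

The pot on the chute's infeed shelf is in the way: stand it upright in the steel tray with the other pots. Then lay the grey slide box lengthwise on the infeed shelf between the guides, and push it in through the spring flap until it has slid down to the foot of the ramp in the catch bin and the flap has swung shut behind it. Leave everything else where it is and do not tip any pot over.

Things in the scene. Friction and masses are not known exactly. Their poses are not given: they have to be found in the camera images.
- chute: Hand-over chute fixed to the bench: raised shelf, flap, ramp, bin in a row. Origin: at bench level directly under the closed flap, midway across; +x is the way parts travel, y across, z up. Its other points are given in this frame. The housing under the shelf is solid, 74 mm wide.
- shelf (a point): Middle of the infeed shelf's top, 110 mm above the bench (chute x = -85 mm). The flat shelf is 74 mm wide and runs from chute x = -170 mm to a sill at x = 0. Two guide strips on it, x = -152 to -2 mm, have inner faces at y = +-29 mm and tops 7 mm above the shelf.
- port (a point): Middle of the port's opening at the sill, shelf height (chute x = 0, z = 110 mm). Opening 63 mm wide between clear side walls, 66 mm high under a clear roof (its top 180 mm above the bench, over chute x = -4 to 112 mm). A metal frame, 182 mm high, edges it and stands 6 mm out (to x = -6 mm). The hinged flap hangs in it.
- bin (a point): Middle of the open-topped catch bin's floor, 8 mm above the bench (chute x = 177 mm; bin x = 102 to 252 mm, walls 60 mm high). A smooth 45 degree ramp falls to it from the sill. A box tips onto the ramp once its middle is past the sill, and slides down by itself once its tail is pushed to the sill; it may come to rest leaning on the ramp's foot.
- flap (a joint): Spring-return steel flap, 56 mm wide and 57 mm tall, 4 mm thick, hung from a hinge 170 mm above the bench at chute x = 0, its lower edge 3 mm above the shelf. 0 = shut (hanging vertical), grows as it swings inward (towards chute +x), stops at 1.45 rad; it cannot swing outward. The light spring (under 1 N at the lower edge) shuts it once nothing is under it.
- flap_edge (a point): middle of the flap's lower edge
- slide_box: Grey plastic slide-storage box with a dark seam round it, 95 mm (its x) x 44 mm (its y) x 36 mm tall (its z), about 0.25 kg, lying flat on the bench in front of the robot; the only long low grey box. Origin: centre of its underside. Either end may go first.
- pot: Specimen pot, a tapered white cup 47 mm across at most with a 52 mm diameter red screw cap, 62 mm tall (cap: top 14 mm), about 90 g; it starts upright on the chute's infeed shelf, between the guides. Origin: centre of its underside, z up.
- tray: Low steel tray fixed to the bench, 140 mm (its x) x 200 mm (its y), walls 4 mm thick, rim 22 mm above the bench, inner floor 4 mm above the bench. Origin: centre of its underside. Two other pots stand in its -y end (about y = -60 mm); the rest, from y = -20 to y = +90 mm, is free.
- tray_pot1: a second specimen pot, same look and size as pot, already standing in the tray near its -y end; origin: centre of its underside. Leave it standing.
- tray_pot2: a third specimen pot, same look and size, also standing in the tray near its -y end; origin: centre of its underside. Leave it standing.
- strip_tube: white plastic test-strip tube with a grey cap, standing upright, 29 mm diameter, 101 mm tall; origin: centre of its underside. A bystander.
- carton: upright white carton with a yellow band, 50 x 60 x 125 mm tall; origin: centre of its underside. A bystander.
- slide_pack: low brown cardboard pack, 80 x 54 x 26 mm tall, lying on the bench; origin: centre of its underside. A bystander.
- marker: black marker pen lying on the bench, 14 mm thick, 120 mm long; origin: centre of its underside. A bystander.
Things that resemble listed ones, but are neither listed nor needed, are in the scene too. Leave any blue, orange or purple look-alike of the pot alone.

How it is judged:
On the way, in this order (a step that is already met when the one before it is completed fails the run):
1. the pot from the shelf stands upright in the tray, let go (x of pot in the frame of tray between -0.055 and 0.055 m and y of pot in the frame of tray between -0.085 and 0.085 m and z of pot in the frame of tray below 0.012 m and angle between pot's own z axis and vertical below 0.15 rad and contact force between the fingers and pot below 0.1 N), for 0.2 s.
2. the slide box lies flat and lengthwise on the infeed shelf, between the guides (x of slide_box in the frame of chute between -0.13 and -0.02 m and y of slide_box in the frame of chute between -0.012 and 0.012 m and z of slide_box in the frame of chute between 0.104 and 0.116 m and angle between the x axis of slide_box and the x axis of chute, either way round below 0.2 rad and angle between slide_box's own z axis and vertical below 0.1 rad), for 0.1 s.
3. the slide box goes in under the opened flap (x of slide_box in the frame of chute between -0.005 and 0.06 m and y of slide_box in the frame of chute between -0.025 and 0.025 m and z of slide_box in the frame of chute below 0.13 m and value of joint flap above 0.5 rad), for 0.02 s.
At the end, for the whole second after the job is handed in: The slide box is at rest at the bottom of the chute (its centre 55 to 260 mm past the flap, less than 70 mm above the bench, between the chute walls), the flap is shut to within 0.08 rad, and the pot stands upright (within 0.15 rad) on the floor of the tray, at rest (x of pot in the frame of tray between -0.055 and 0.055 m and y of pot in the frame of tray between -0.085 and 0.085 m and z of pot in the frame of tray below 0.012 m and angle between pot's own z axis and vertical below 0.15 rad and x of slide_box in the frame of chute between 0.055 and 0.26 m and y of slide_box in the frame of chute between -0.035 and 0.035 m and z of slide_box in the frame of chute below 0.07 m and value of joint flap below 0.08 rad and linear speed of each of slide_box, pot below 0.02 m/s); the robot touches nothing.
It fails at once if a specimen pot is tipped over (more than about 45 degrees) (angle between any of pot, tray_pot1, tray_pot2's own z axis and vertical above 0.8 rad).
It fails at once if a bystander (the other two pots, strip tube, carton, cardboard pack, marker) is shifted more than 30 mm (distance of any of tray_pot1, tray_pot2, strip_tube, carton, slide_pack, marker from where it was at the start of the episode above 0.03 m).
It also fails if it takes over 64 s, if anything falls off the work surface, if the arm or the gripper's body presses on something with over 40 N, if the wrist force passes 120 N, or if a joint passes its speed limit or range.

## Robot

A 6-joint arm with a two-finger parallel gripper is mounted at the origin on the work surface. World frame = base frame: x ahead of the robot, y to its left, z up, the work surface at z = 0. Lengths are in m, angles in rad, forces in N, time in s.
With the tool pointing down it reaches from about 0.35 to 0.975 m from the base axis. Payload 4.9 kg.
Tool frame: the origin (TCP) lies on the mounting face of the last link; the fingertips stand 173 mm ahead of it and the grasp point (between the pads) lies 155 mm ahead of it; x points along the fingers, z is the direction in which the jaws open and shut, and the axes are right-handed (so a half turn about x gives the same grasp; the last joint's range is limited). The gripper opens to 85 mm and grips with 20 to 120 N. Pads are 22 mm wide; open, the fingers measure 114 mm over their backs; the gripper's body (76 mm by 85 mm) begins 54 mm behind the grasp point. The pads swing forward as they close: fully open they stand 13 mm farther back than shut.
Start: joints at [1.016, 0.053, 1.613, -0, 1.476, -0.119], TCP at [0.264, 0.567, 0.405] pointing down, gripper open.
Joint ranges: [-3.01, 3.01], [-1.01, 2.22], [0.06, 2.58], [-1.02, 4.17], [0.09, 2.62], [-3.14, 3.14]. Speed limits (rad/s): [2.57, 2.57, 3.14, 3.14, 3.14, 3.14].

## Interface

Orientations are given as a rotation vector (axis times angle).
In Python, from station import get_obs, get_image, get_calibration, finish_job, look_for, masks_of, tip_of gives the robot as it stands.
- The arm moves only by the tool carry_out, never from a script. Its argument "increments" is a list of rows, each a list of 3 entries, a list of its own where there are three numbers: the turn, a rotation vector about the world's x, y, z in units of 0.1 rad (1.0 is 0.1 rad), then the shift along the world's x, y, z in units of 20 mm (1.0 is 20 mm), then the opening, from 0 (shut) to 1 (fully open). A call has 1 to 8 rows; each row shifts and turns the pose as measured when the row begins; what a row does not reach is not made up. A row lasts 1/10 s, in which the tool goes at most 50 mm and 8.59 degrees, less where a joint would pass 70% of its speed; a pose out of reach is approached as far as the arm can. A call with a number of a shift or a turn outside -1 to 1 is refused whole. A call with a gripper value outside its range is refused whole. The fingers move at their own pace and stop on an object; "squeeze" is the grip in N (left out, the last holds). Time passes only in rows, so rows that do not move let the fingers close. It gives the time, the measured TCP pose, the force and the opening at its end, in the units of the state.
- get_obs(): the state, without advancing time (a new reading comes with each control period).
- get_image(name): name is "scene" or "top" or "wrist"; returns (picture, depth): 480x640x3 uint8, blue, green, red; 480x640 float32, m along the optical axis (not along the pixel's ray), 0 where there is no reading.
- get_calibration(name): a dict with "fx", "fy", "cx", "cy" (pixels), "position" and "orientation" of the camera in the world. Camera axes: x right, y down, z forward; pixel columns grow to the right and rows downward; lengths in m; the calibration is good to about 2 mm. A picture is of the moment at which its call begins: read the wrist's pose just before it. get_calibration takes no time and is no camera call; for the wrist camera it gives the pose at the moment of the call.
- finish_job(): hands the job in, once; it reports no verdict.
Trained networks look in the newest picture that a camera, given by its name, has taken for a name from the list of things; names that differ only in an ending like _2 or _b are one class to them, and where a whole thing is asked for, a point or a joint stands for the part that bears it (a point fixed in the world has none). Each returns a list of dicts, best first, with "p" (0 to 1); they miss things now and then, are a little off and sometimes report something else, mostly with a low value. They report only what shows in the picture. A call takes as long as a camera call. They do not tell look-alikes from the thing itself.
- look_for(camera, query): "centre" ([column, row] in pixels, amid what is visible of it).
- masks_of(camera, query): "region" (480x640 bool, what is visible of it) and "centre" ([column, row] in pixels, amid what is visible of it).
- tip_of(camera, query): "centre" ([column, row] in pixels: a listed point, or the origin of a listed thing).
The state is a dict: "t": time; "q": joint angles; "dq": joint speeds; "effort": joint torques, N m; "tool_pos": TCP position; "tool_rot": TCP orientation; "contact_force": force on the tool from outside, world axes, zero at the start; "wrist_torque": the same for the moment, N m; "opening": finger opening in m.
Only numpy, scipy, OpenCV 4.12 (cv2) and the standard library are available. Lean on these libraries where they do the work, as an engineer would, in place of code of your own. Each camera call takes 0.05 s, during which the arm holds its last target.

## Working session

There is one attempt and no reset: what is moved stays moved. The work goes in short steps, Python scripts to look and compute and a tool call to move; the robot and the scene stay as the last step left them, time stands still between calls to the robot, and variables do not carry over. Pictures are saved under pics/ and viewed, and the job is handed in when it is done.

Besides the shell and the picture viewer there is one more tool, called after "Request:" as name(argument=value, ...), one argument or row to a line, values as JSON. carry_out: Moves the arm, as the interface text tells. Shifts and turns lie within -1 to 1; 1 stands for 20 mm of shift or 0.1 rad of turn. Its arguments: {"type":"object","properties":{"increments":{"type":"array","items":{"type":"array"}},"squeeze":{"type":"number"}},"required":["increments"]}

```bash
ls; mkdir -p pics; python3 - <<'E'
from station import *
import cv2
o=get_obs();print({k:(o[k]) for k in ('t','tool_pos','tool_rot','opening','contact_force')})
for n in ("scene","top"):
    im,d=get_image(n);cv2.imwrite(f"pics/{n}0.png",im)
    print(n,get_calibration(n))
    import numpy as np;np.save(f"pics/{n}0d.npy",d)
    for q in ("pot","slide_box","tray","chute","flap"):
        print(q,[(round(r['p'],2),[round(float(c)) for c in r['centre']]) for r in look_for(n,q)])
E
```

```text
pics
{'t': 0.0, 'tool_pos': array([0.26368085, 0.56636501, 0.40348226]), 'tool_rot': array([-0.88346215,  1.38625198,  0.88201967]), 'opening': 0.08536904522007692, 'contact_force': array([-0.33993787, -0.87461738,  0.26541207])}
scene {'fx': 480.6532514255613, 'fy': 480.6532514255613, 'cx': 314.6367586514415, 'cy': 242.67878273707595, 'position': array([0.90697777, 0.59858089, 0.77936524]), 'orientation': array([-0.69182422, -2.60049482,  1.16643438])}
pot [(0.98, [267, 268]), (0.97, [330, 257]), (0.93, [304, 265]), (0.86, [264, 364]), (0.72, [248, 324]), (0.67, [338, 369])]
slide_box [(0.7, [401, 303])]
tray [(0.81, [245, 209])]
chute [(0.81, [340, 370])]
flap [(0.54, [248, 175])]
top {'fx': 618.9408746159501, 'fy': 618.9408746159501, 'cx': 325.1734590227247, 'cy': 230.31869430603578, 'position': array([ 0.28766796, -0.03755824,  1.75649906]), 'orientation': array([-2.15905135,  2.12845373, -0.1734652 ])}
pot [(0.88, [295, 200]), (0.68, [330, 253]), (0.67, [344, 202]), (0.59, [303, 169]), (0.5, [269, 161])]
slide_box [(0.69, [264, 279])]
tray [(0.74, [432, 232])]
chute [(0.56, [242, 196]), (0.21, [265, 278])]
flap [(0.61, [164, 279])]
```

View pics/scene0.png

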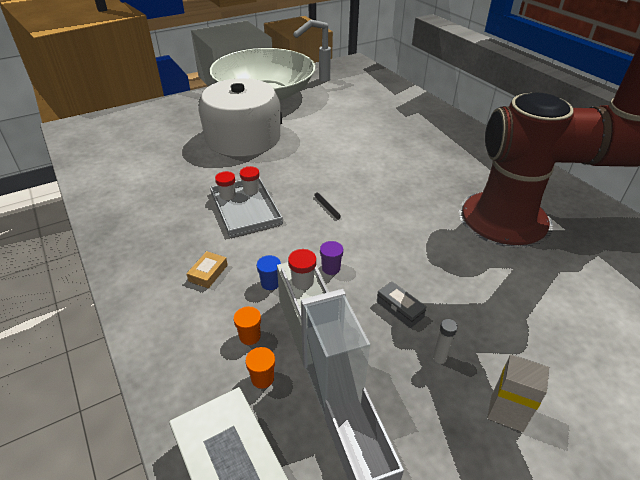

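View pics/top0.png

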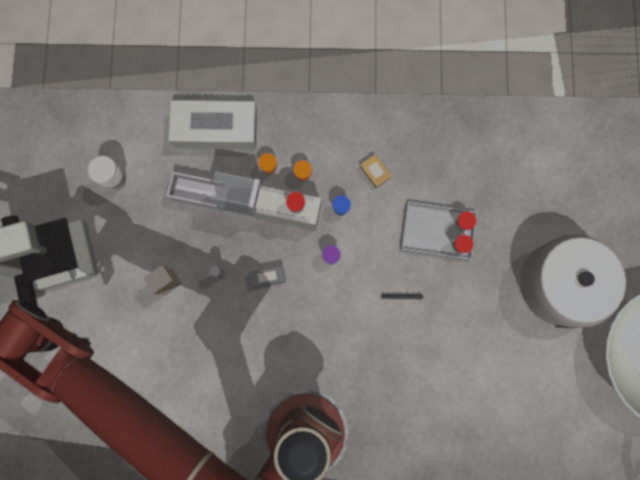

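The pot meant is the red-capped one on the shelf, at scene (302,262) and top (295,201). Blue (268,270), purple (331,257) and two orange pots (248,324) and (260,366) are look-alikes. The red ones at (225,180) and (249,174) are the tray pots. The slide box is grey, at scene (401,303) and top (266,274).

```bash
cat > h.py <<'E'
import numpy as np, cv2
from scipy.spatial.transform import Rotation as R
from station import *
def cloud(n,d,c=None):
    c=c or get_calibration(n)
    v,u=np.mgrid[:480,:640]
    P=np.stack([(u-c['cx'])/c['fx']*d,(v-c['cy'])/c['fy']*d,d],-1)
    return P@R.from_rotvec(c['orientation']).as_matrix().T+c['position']
def proj(n,p,c=None):
    c=c or get_calibration(n)
    q=(np.asarray(p)-c['position'])@R.from_rotvec(c['orientation']).as_matrix()
    return q[...,:2]/q[...,2:]*[c['fx'],c['fy']]+[c['cx'],c['cy']]
E
python3 - <<'E'
from h import *
for n,box in (("scene",(180,150,460,480)),("top",(150,140,490,310))):
    im=cv2.imread(f"pics/{n}0.png");x0,y0,x1,y1=box
    s=min(800/(x1-x0),600/(y1-y0));cv2.imwrite(f"pics/{n}0c.png",cv2.resize(im[y0:y1,x0:x1],None,fx=s,fy=s,interpolation=cv2.INTER_CUBIC))
    d=np.load(f"pics/{n}0d.npy");P=cloud(n,d)
    hsv=cv2.cvtColor(im,cv2.COLOR_BGR2HSV)
    red=((hsv[...,0]<6)|(hsv[...,0]>174))&(hsv[...,1]>190)&(hsv[...,2]>90)
    k,l,st,ce=cv2.connectedComponentsWithStats(red.astype(np.uint8))
    for i in range(1,k):
        if 60<st[i,4]<1500:
            q=P[l==i];q=q[q[:,2]>np.percentile(q[:,2],80)-.004] if n=="scene" else q
            print(n,ce[i].round(),st[i,4],np.median(q,0).round(4),((q.max(0)+q.min(0))/2).round(4))
    m=(d>0)
    for lo,hi,name,reg in ((.105,.114,'shelf',None),(.178,.186,'frame',None),(.030,.042,'box',None),(.015,.03,'tray/pack',None)):
        mm=(m&(P[...,2]>lo)&(P[...,2]<hi)&(P[...,0]>.2)).astype(np.uint8)
        k,l,st,ce=cv2.connectedComponentsWithStats(mm)
        for i in range(1,k):
            if st[i,4]>60:
                q=P[l==i];r=cv2.minAreaRect(q[:,:2].astype(np.float32)*1000)
                print(n,name,ce[i].round(),st[i,4],np.round(r[0],1),np.round(r[1],1),round(r[2],1),'z',np.median(q[:,2]).round(4))
E
```

```text
scene [249. 172.] 164 [ 0.5223 -0.429   0.0678] [ 0.5233 -0.4302  0.0677]
scene [225. 177.] 175 [ 0.589  -0.4377  0.0682] [ 0.5882 -0.4366  0.069 ]
scene [302. 259.] 420 [0.6127 0.0342 0.1736] [0.7471 0.3036 0.475 ]
scene shelf [100.  68.] 285 [  717.4 -1241.8] [377.3  35.8] 4.5 z 0.1096
scene shelf [239. 121.] 227 [ 453.2 -648.9] [103.6 242. ] 66.3 z 0.1101
scene shelf [300. 290.] 739 [621.4  71.4] [203.8  67.3] 79.0 z 0.1116
scene shelf [521. 388.] 168 [426.2 392.4] [76.5 37.5] 88.1 z 0.1095
scene frame [187.  12.] 737 [  349.1 -1517.9] [253.6 302.6] 88.5 z 0.1807
scene frame [93. 47.] 279 [  724.5 -1245.2] [ 83.5 383.8] 87.1 z 0.1821
scene frame [334. 323.] 2781 [640.2 192.5] [120.9  75.5] 79.7 z 0.1817
scene box [98. 87.] 397 [  860.5 -1394.5] [303.7 643. ] 43.7 z 0.036
scene box [244.  74.] 114 [  253.6 -1101.8] [101.5  44.4] 9.2 z 0.0372
scene box [242. 143.] 260 [ 450.9 -652.1] [ 98.5 235. ] 67.5 z 0.0359
scene box [250. 185.] 63 [ 525.4 -419. ] [22.6 44.1] 75.6 z 0.0353
scene box [330. 263.] 76 [495.5 -54.1] [22.6 43.1] 55.2 z 0.0364
scene box [268. 279.] 67 [638.  -78.6] [13
[... 1721 characters left out ...]
 0.1096
top frame [235. 189.] 799 [639.6 191.2] [117.8  73.6] 79.4 z 0.181
top box [ 87. 254.] 180 [485.2 614.3] [ 50.9 146.3] 88.9 z 0.0381
top box [267. 276.] 467 [424.6 112. ] [45.  94.2] 11.4 z 0.0353
top box [ 46. 284.] 99 [399.5 718.3] [28.3 78.1] 16.2 z 0.0389
top box [624. 335.] 232 [ 275.5 -873.5] [ 39.4 154.7] 63.8 z 0.0359
top tray/pack [376. 170.] 458 [ 735.5 -190. ] [81.6 55.8] 35.8 z 0.0246
top tray/pack [434. 206.] 114 [ 632.7 -368.6] [ 25.3 179. ] 0.1 z 0.0206
top tray/pack [ 86. 257.] 144 [471.2 623.4] [ 88.9 191. ] 72.9 z 0.0227
top tray/pack [427. 250.] 126 [ 500.8 -345.4] [185.5  56. ] 64.7 z 0.0214
top tray/pack [629. 342.] 456 [ 261.1 -890.5] [ 51.6 133.4] 72.8 z 0.0221
```

View pics/scene0c.png

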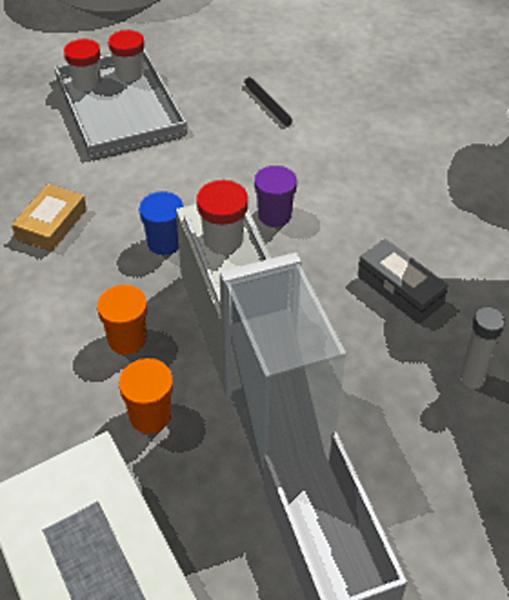

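View pics/top0c.png

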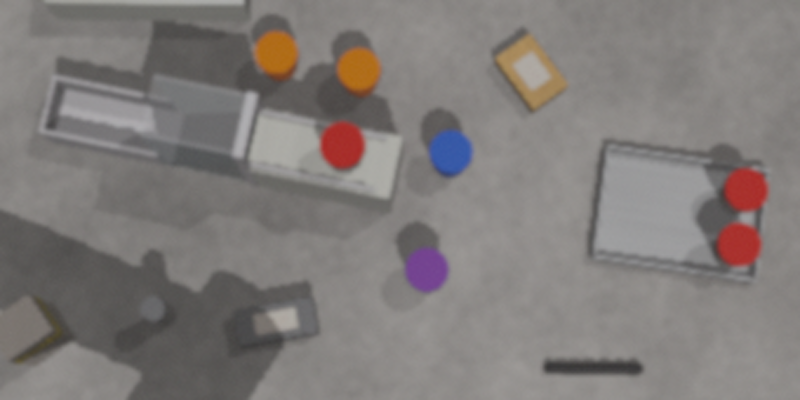

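```bash
cat >> h.py <<'E'
def axes():
    o=get_obs();M=R.from_rotvec(o['tool_rot']).as_matrix()
    return o,M
U=np.array([.1874,.9823,0]);N=np.array([-.9823,.1874,0]);O=np.array([.6296,.1396,0])
def rel(p): d=np.asarray(p)-O; return np.array([d@U,d@N,d[2]])
def ch(x,y,z): return O+x*U+y*N+[0,0,z]
E
python3 - <<'E'
from h import *
o,M=axes();print(M.round(3));print(o['q'])
for nm,a in (("pot jaw across chute",N),("tray",None)):
    pass
jy=np.degrees(np.arctan2(M[1,2],M[0,2]));print('jaw yaw',jy)
print('pot rel',rel([.612,.0345,.11]))
print('to pot TCP above',np.array([.612,.0345,.11+.056+.155])-o['tool_pos'])
# tray: fit rim edges
for n in("scene","top"):
    d=np.load(f"pics/{n}0d.npy");P=cloud(n,d)
    m=(d>0)&(P[...,2]>.018)&(P[...,2]<.025)&(abs(P[...,0]-.566)<.12)&(abs(P[...,1]+.371)<.14)
    print(n,cv2.minAreaRect(P[m][:,:2].astype(np.float32)*1000))
E
```

```text
[[ 0.    -0.907  0.422]
 [ 0.     0.422  0.907]
 [-1.    -0.     0.   ]]
[ 1.01599157e+00  5.26681986e-02  1.61288883e+00 -2.05063646e-05
  1.47600735e+00 -1.18983650e-01]
jaw yaw 65.02940090108685
pot rel [-0.10653797 -0.00240726  0.11      ]
to pot TCP above [ 0.34817196 -0.53206296 -0.08372999]
scene ((565.8757934570312, -371.3878173828125), (204.9220428466797, 140.23745727539062), 82.45099639892578)
top ((563.7867431640625, -371.7108154296875), (200.90072631835938, 141.1514129638672), 82.14625549316406)
```

Request:
carry_out(
  increments=[
    [[0,0,-0.5],[0.65,-1,0],1],
    [[0,0,-0.5],[0.65,-1,0],1],
    [[0,0,-0.5],[0.65,-1,0],1],
    [[0,0,-0.5],[0.65,-1,0],1],
    [[0,0,-0.5],[0.65,-1,0],1],
    [[0,0,-0.5],[0.65,-1,0],1],
    [[0,0,-0.5],[0.65,-1,0],1],
    [[0,0,-0.5],[0.65,-1,0],1],
  ],
)

```text
t: 1.4
tool_pos: [0.3691, 0.4026, 0.4054]
tool_rot: [-0.566, 1.494, 0.568]
contact_force: [1.0, -0.1, -0.5]
opening: 0.0853
```

Request:
carry_out(
  increments=[
    [[0,0,-0.5],[0.65,-1,0],1],
    [[0,0,-0.5],[0.65,-1,0],1],
    [[0,0,-0.5],[0.65,-1,0],1],
    [[0,0,-0.5],[0.65,-1,0],1],
    [[0,0,-0.5],[0.65,-1,0],1],
    [[0,0,-0.5],[0.65,-1,0],1],
    [[0,0,-0.5],[0.65,-1,0],1],
    [[0,0,-0.5],[0.65,-1,0],1],
  ],
)

```text
t: 2.2
tool_pos: [0.4764, 0.2353, 0.4069]
tool_rot: [-0.24, 1.552, 0.242]
contact_force: [-0.1, -0.1, -0.5]
opening: 0.0852
```

Request:
carry_out(
  increments=[
    [[0,0,-0.5],[0.65,-1,0],1],
    [[0,0,-0.5],[0.65,-1,0],1],
    [[0,0,-0.5],[0.65,-1,0],1],
    [[0,0,-0.5],[0.65,-1,0],1],
    [[0,0,-0.5],[0.65,-1,0],1],
    [[0,0,-0.5],[0.65,-1,0],1],
    [[0,0,-0.5],[0.65,-1,0],1],
    [[0,0,-0.5],[0.65,-1,0],1],
  ],
)

```text
t: 3.0
tool_pos: [0.584, 0.0678, 0.4083]
tool_rot: [0.087, 1.56, -0.086]
contact_force: [0.6, 0.5, -0.1]
opening: 0.0857
```

```bash
cat >> h.py <<'E'
def st(target=None,yaw=None):
    o,M=axes();j=np.degrees(np.arctan2(M[1,2],M[0,2]))
    print('t',round(o['t'],2),'tcp',o['tool_pos'].round(4),'jaw',round(j,1),'x-axis',M[:,0].round(3),'q',o['q'].round(2),'open',round(o['opening'],4),'F',o['contact_force'].round(1))
    print('tip rel chute',rel(o['tool_pos']+.173*M[:,0]).round(4))
    if target is not None: print('need units',((np.asarray(target)-o['tool_pos'])/.02).round(2))
    if yaw is not None: print('yaw units',round(float(np.radians((yaw-j+90)%180-90)/.1),2))
E
python3 -c "
from h import *
st([.612,.0345,.321],-10.8)"
```

```text
t 3.0 tcp [0.584  0.0678 0.4083] jaw -6.3 x-axis [ 0.009 -0.    -1.   ] q [-0.01 -0.04  1.7   0.    1.47  0.1 ] open 0.0857 F [ 0.6  0.5 -0.1]
tip rel chute [-0.0788  0.0299  0.2353]
need units [ 1.4  -1.67 -4.36]
yaw units -0.78
```

Request:
carry_out(
  increments=[
    [[0,0.08,-0.4],[0.7,-0.84,-0.2],1],
    [[0,0,-0.4],[0.7,-0.83,-0.2],1],
    [[0,0,0],[0,0,0],1],
  ],
)

```text
t: 3.3
tool_pos: [0.614, 0.0306, 0.4005]
tool_rot: [0.154, 1.563, -0.155]
contact_force: [0.4, 0.5, -0.7]
opening: 0.0861
```

```bash
python3 - <<'E'
from h import *
st([.612,.0345,.321],-10.8)
c=get_calibration("wrist");im,d=get_image("wrist");P=cloud("wrist",d,c);cv2.imwrite("pics/w1.png",im)
hsv=cv2.cvtColor(im,cv2.COLOR_BGR2HSV)
red=((hsv[...,0]<6)|(hsv[...,0]>174))&(hsv[...,1]>150)&(d>0)&(abs(P[...,2]-.172)<.005)
q=P[red];print(red.sum())
if red.sum():print(cv2.minEnclosingCircle(q[:,:2].astype(np.float32)*1000),np.median(q[:,2]))
E
```

```text
t 3.3 tcp [0.614  0.0306 0.4005] jaw -11.3 x-axis [ 0.002 -0.001 -1.   ] q [-0.07  0.03  1.64 -0.    1.47  0.13] open 0.0861 F [ 0.4  0.5 -0.7]
tip rel chute [-0.1101 -0.0055  0.2275]
need units [-0.1   0.2  -3.98]
yaw units 0.09
5959
((610.7911376953125, 33.97148895263672), 25.69482421875) 0.17215133948646097
```

View pics/w1.png

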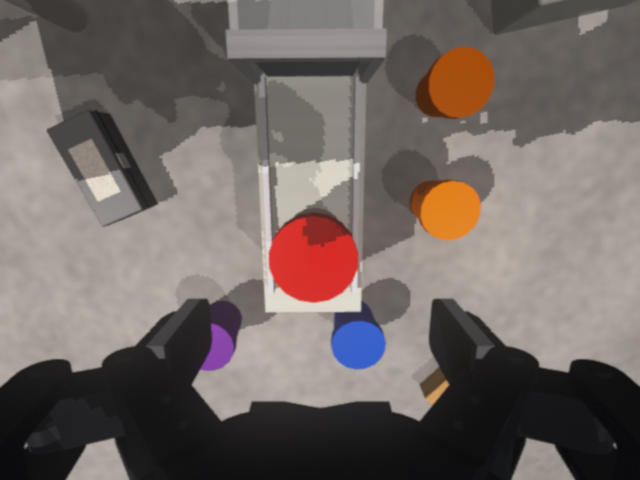

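Request:
carry_out(
  increments=[
    [[0,0,0],[-0.15,0.17,-0.9],1],
    [[0,0,0],[0,0,-0.9],1],
    [[0,0,0],[0,0,-0.9],1],
    [[0,0,0],[0,0,-0.9],1],
    [[0,0,0],[0,0,-0.75],1],
    [[0,0,0],[0,0,0],1],
  ],
)

```text
t: 3.95
tool_pos: [0.6057, 0.0405, 0.3065]
tool_rot: [0.149, 1.567, -0.147]
contact_force: [-0.5, -0.0, -0.5]
opening: 0.0854
```

```bash
python3 - <<'E'
from h import *
st([.611,.034,.313],-10.8)
E
```

```text
t 3.95 tcp [0.6057 0.0405 0.3065] jaw -10.8 x-axis [-0.001  0.002 -1.   ] q [-0.06  0.09  1.74  0.    1.31  0.13] open 0.0854 F [-0.5 -0.  -0.5]
tip rel chute [-0.1016  0.0052  0.1335]
need units [ 0.27 -0.32  0.33]
yaw units -0.0
```

Request:
carry_out(
  increments=[
    [[0,0,0],[0.25,-0.3,0.3],1],
    [[0,0,0],[0,0,0],1],
  ],
)

```text
t: 4.15
tool_pos: [0.6106, 0.035, 0.313]
tool_rot: [0.148, 1.567, -0.145]
contact_force: [0.2, -0.1, 0.3]
opening: 0.0857
```

```bash
python3 - <<'E'
from h import *
for i in range(2): st([.611,.034,.313],-10.8); get_image("scene")
E
```

```text
t 4.15 tcp [0.6106 0.035  0.313 ] jaw -10.7 x-axis [-0.001  0.002 -1.   ] q [-0.06  0.09  1.73  0.    1.32  0.12] open 0.0857 F [ 0.2 -0.1  0.3]
tip rel chute [-0.106  -0.0007  0.14  ]
need units [ 0.02 -0.05  0.  ]
yaw units -0.02
t 4.2 tcp [0.6104 0.0352 0.3127] jaw -10.7 x-axis [-0.002  0.002 -1.   ] q [-0.06  0.09  1.73  0.    1.32  0.12] open 0.0854 F [-0.5 -0.2  0.2]
tip rel chute [-0.1058 -0.0003  0.1397]
need units [ 0.03 -0.06  0.01]
yaw units -0.02
```

Request:
carry_out(
  increments=[
    [[0,0,0],[0,0,0],0.4],
    [[0,0,0],[0,0,0],0.4],
    [[0,0,0],[0,0,0],0.4],
    [[0,0,0],[0,0,0],0.4],
    [[0,0,0],[0,0,0],0.4],
  ],
  squeeze=30,
)

```text
t: 4.75
tool_pos: [0.6109, 0.035, 0.3148]
tool_rot: [0.149, 1.564, -0.145]
contact_force: [-0.2, 0.2, -0.4]
opening: 0.0511
```

Request:
carry_out(
  increments=[
    [[0,0,0],[0,0,0.5],0.4],
    [[0,0,0],[0,0,1],0.4],
    [[0,0,0],[0,0,1],0.4],
    [[0,0,0],[0,0,0],0.4],
  ],
)

```text
t: 5.15
tool_pos: [0.6102, 0.0351, 0.3661]
tool_rot: [0.149, 1.567, -0.145]
contact_force: [0.1, -0.0, -0.3]
opening: 0.0511
```

```bash
python3 - <<'E'
from h import *
im,d=get_image("wrist");cv2.imwrite("pics/w2.png",im)
u=np.array([np.cos(np.radians(82.3)),np.sin(np.radians(82.3))])
t=np.array([.565,-.3715])+.038*u;print(t)
st([*t,.38],-7.7)
E
```

```text
[ 0.57009148 -0.33384264]
t 5.2 tcp [0.6098 0.0351 0.3643] jaw -10.7 x-axis [-0.004  0.002 -1.   ] q [-0.06  0.05  1.69  0.    1.41  0.12] open 0.0512 F [ 0.4 -0.8 -2.3]
tip rel chute [-0.1061  0.0006  0.1913]
need units [ -1.99 -18.45   0.78]
yaw units 0.53
```

View pics/w2.png

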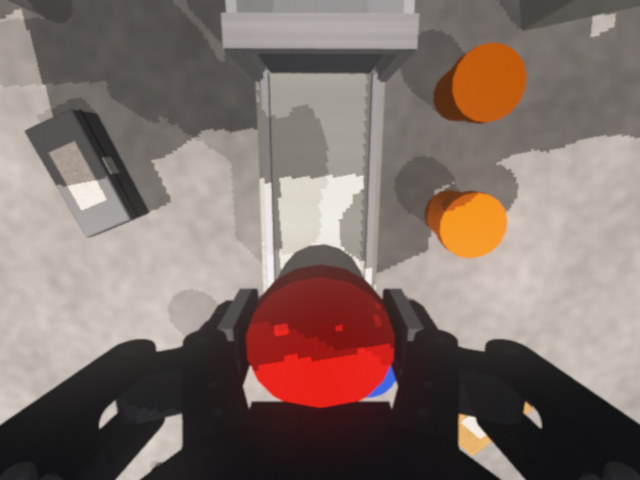

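Request:
carry_out(
  increments=[
    [[0,0,0],[-0.1,-0.6,0],0.4],
    [[0,0,0],[-0.1,-1,0],0.4],
    [[0,0,0],[-0.1,-1,0],0.4],
    [[0,0,0.1],[-0.1,-1,0],0.4],
    [[0,0,0.1],[-0.1,-1,0],0.4],
    [[0,0,0.1],[-0.1,-1,0],0.4],
    [[0,0,0.1],[-0.1,-1,0],0.4],
    [[0,0,0.1],[-0.1,-1,0],0.4],
  ],
)

```text
t: 6.0
tool_pos: [0.5889, -0.1246, 0.3529]
tool_rot: [0.106, 1.589, -0.102]
contact_force: [0.8, 0.4, -0.7]
opening: 0.0509
```

Request:
carry_out(
  increments=[
    [[0,0,0],[-0.1,-1,0],0.4],
    [[0,0,0],[-0.1,-1,0],0.4],
    [[0,0,0],[-0.1,-1,0],0.4],
    [[0,0,0],[-0.1,-1,0],0.4],
    [[0,0,0],[-0.1,-1,0],0.4],
    [[0,0,0],[-0.1,-1,0],0.4],
    [[0,0,0],[-0.1,-0.8,0],0.4],
    [[0,0,0],[0,-0.4,0],0.4],
  ],
)

```text
t: 6.8
tool_pos: [0.5676, -0.2806, 0.3399]
tool_rot: [0.114, 1.608, -0.103]
contact_force: [0.5, 0.9, -1.4]
opening: 0.0509
```

```bash
python3 - <<'E'
from h import *
st([.57,-.334,.2095],-7.7)
E
```

```text
t 6.8 tcp [ 0.5676 -0.2806  0.3399] jaw -7.9 x-axis [-0.039  0.01  -0.999] q [-0.57  0.13  1.64 -0.01  1.41 -0.43] open 0.0509 F [ 0.5  0.9 -1.4]
tip rel chute [-0.424  -0.0109  0.167 ]
need units [ 0.12 -2.67 -6.52]
yaw units 0.03
```

Request:
carry_out(
  increments=[
    [[-0.1,-0.2,0],[0.05,-0.9,-0.5],0.4],
    [[0,-0.2,0],[0.05,-0.9,-0.5],0.4],
    [[0,0,0],[0.05,-0.8,-0.5],0.4],
    [[0,0,0],[0,0,-1],0.4],
    [[0,0,0],[0,0,-1],0.4],
    [[0,0,0],[0,0,-0.8],0.4],
    [[0,0,0],[0,0,0],0.4],
  ],
)

```text
t: 7.5
tool_pos: [0.5695, -0.3369, 0.2476]
tool_rot: [0.11, 1.57, -0.107]
contact_force: [-0.8, 1.0, -1.0]
opening: 0.0507
```

```bash
python3 - <<'E'
from h import *
im,d=get_image("scene");cv2.imwrite("pics/s2.png",cv2.resize(im[130:290,150:370],None,fx=3.5,fy=3.5))
st([.57,-.334,.2095],-7.7)
E
```

```text
t 7.55 tcp [ 0.5698 -0.3371  0.2489] jaw -7.9 x-axis [-0.     0.001 -1.   ] q [-0.65  0.27  1.64  0.    1.23 -0.51] open 0.051 F [-0.5  0.3 -1.2]
tip rel chute [-0.4792 -0.0306  0.0759]
need units [ 0.01  0.15 -1.97]
yaw units 0.04
```

View pics/s2.png

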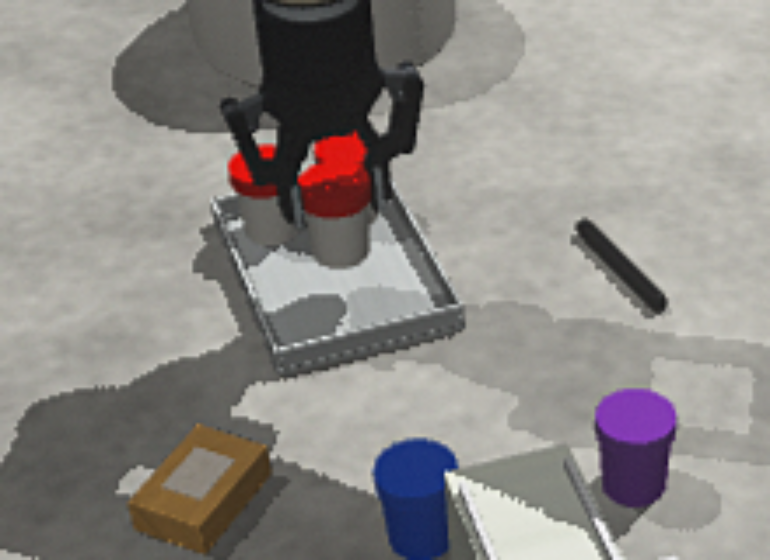

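The held pot (crop 338,205) is over the free part of the tray. I'm lowering it.

Request:
carry_out(
  increments=[
    [[0,0,0],[0,0.15,-0.7],0.4],
    [[0,0,0],[0,0,-0.6],0.4],
    [[0,0,0],[0,0,-0.4],0.4],
    [[0,0,0],[0,0,0],0.4],
  ],
)

```text
t: 7.95
tool_pos: [0.5709, -0.3338, 0.215]
tool_rot: [0.107, 1.565, -0.108]
contact_force: [-0.2, 0.1, -1.5]
opening: 0.051
```

```bash
python3 - <<'E'
from h import *
st([.57,-.334,.2085],-7.7)
E
```

```text
t 7.95 tcp [ 0.5709 -0.3338  0.215 ] jaw -7.9 x-axis [ 0.003 -0.001 -1.   ] q [-0.64  0.31  1.65  0.    1.17 -0.51] open 0.051 F [-0.2  0.1 -1.5]
tip rel chute [-0.4761 -0.0317  0.042 ]
need units [-0.05 -0.01 -0.32]
yaw units 0.03
```

Request:
carry_out(
  increments=[
    [[0,0,0],[0,0,-0.25],0.4],
    [[0,0,0],[0,0,0],0.4],
  ],
)

```text
t: 8.15
tool_pos: [0.5711, -0.3338, 0.2099]
tool_rot: [0.106, 1.564, -0.108]
contact_force: [-0.4, 0.9, -1.9]
opening: 0.051
```

Request:
carry_out(
  increments=[
    [[0,0,0],[0,0,-0.1],0.4],
    [[0,0,0],[0,0,0],0.4],
  ],
)

```text
t: 8.35
tool_pos: [0.5717, -0.3343, 0.2092]
tool_rot: [0.105, 1.562, -0.11]
contact_force: [-0.3, 0.1, -0.8]
opening: 0.0509
```

Request:
carry_out(
  increments=[
    [[0,0,0],[0,0,-0.12],0.4],
    [[0,0,0],[0,0,0],0.4],
  ],
)

```text
t: 8.55
tool_pos: [0.5723, -0.335, 0.2093]
tool_rot: [0.104, 1.561, -0.111]
contact_force: [-0.5, 0.1, -1.5]
opening: 0.0512
```

Request:
carry_out(
  increments=[
    [[0,0,0],[0,0,0],0.65],
    [[0,0,0],[0,0,0],0.8],
    [[0,0,0],[0,0,0],1],
    [[0,0,0],[0,0,0],1],
  ],
)

```text
t: 8.95
tool_pos: [0.5725, -0.3351, 0.2097]
tool_rot: [0.103, 1.559, -0.112]
contact_force: [1.3, 0.3, 0.2]
opening: 0.0854
```

Request:
carry_out(
  increments=[
    [[0,0,0],[0,0,0.6],1],
    [[0,0,0],[0,0,1],1],
    [[0,0,0],[0,0,1],1],
    [[0,0,0],[0,0,1],1],
    [[0,0,0],[0,0,1],1],
    [[0,0,0],[0,0,0],1],
  ],
)

```text
t: 9.55
tool_pos: [0.5719, -0.3346, 0.3078]
tool_rot: [0.103, 1.559, -0.111]
contact_force: [-0.1, 0.5, -0.0]
opening: 0.0851
```

```bash
python3 - <<'E'
from h import *
c=get_calibration("wrist");im,d=get_image("wrist");P=cloud("wrist",d,c);cv2.imwrite("pics/w3.png",im)
hsv=cv2.cvtColor(im,cv2.COLOR_BGR2HSV)
red=((hsv[...,0]<6)|(hsv[...,0]>174))&(hsv[...,1]>150)&(d>0)&(P[...,2]>.05)&(P[...,2]<.08)
k,l,s,ce=cv2.connectedComponentsWithStats(red.astype(np.uint8))
for i in range(1,k):
    if s[i,4]>300:
        q=P[l==i];z=np.percentile(q[:,2],50);q=q[abs(q[:,2]-z)<.004]
        A=np.c_[q[:,:2],np.ones(len(q))];print(ce[i],s[i,4],cv2.minEnclosingCircle(q[:,:2].astype(np.float32)*1000),z,np.linalg.lstsq(A,q[:,2],rcond=None)[0])
st([.4255,.112,.25],11.4)
E
```

```text
[320.03406047 259.00478377] 5226 ((573.2892456054688, -337.61798095703125), 25.63709259033203) 0.06611949402590156 [-0.00415091 -0.00112624  0.06811857]
[260.25174825 384.76390276] 3003 ((520.17236328125, -429.3553161621094), 25.701438903808594) 0.06590447180484066 [-0.00653136 -0.02284898  0.05969665]
[357.0316726  383.39964413] 2810 ((585.7120971679688, -439.17230224609375), 25.950733184814453) 0.06576249980832871 [-0.00256263 -0.02651094  0.05588858]
t 9.6 tcp [ 0.5716 -0.3344  0.306 ] jaw -7.8 x-axis [ 0.007 -0.004 -1.   ] q [-0.64  0.21  1.61  0.    1.31 -0.5 ] open 0.0858 F [-0.5  0.9  0.3]
tip rel chute [-0.477  -0.0331  0.133 ]
need units [-7.3  22.32 -2.8 ]
yaw units 3.36
```

View pics/w3.png

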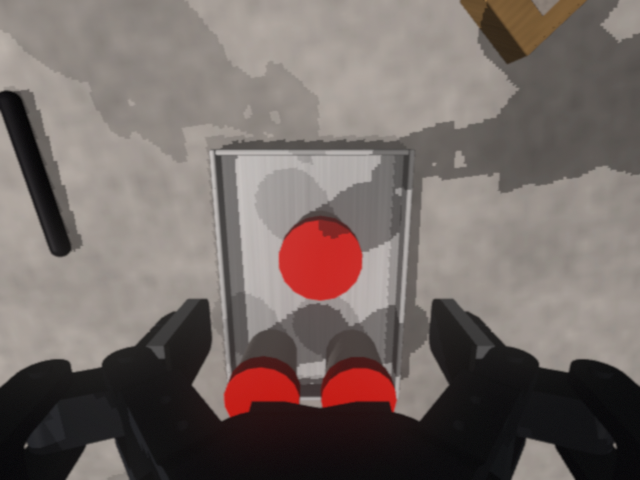

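The pot stands upright in the tray at wrist (320,259), cap top at 66 mm, level. Now to the slide box.

Request:
carry_out(
  increments=[
    [[0,0.05,0.15],[-0.3,0.9,0.3],1],
    [[0,0,0.15],[-0.3,1,0.1],1],
    [[0,0,0.15],[-0.3,1,0.1],1],
    [[0,0,0.15],[-0.3,1,0.1],1],
    [[0,0,0.15],[-0.3,1,0.1],1],
    [[0,0,0.15],[-0.3,1,0.1],1],
    [[0,0,0.15],[-0.3,1,0.1],1],
    [[0,0,0.15],[-0.3,1,0.1],1],
  ],
)

```text
t: 10.4
tool_pos: [0.5186, -0.1716, 0.3151]
tool_rot: [0.015, 1.583, -0.01]
contact_force: [0.3, 0.0, 0.9]
opening: 0.0854
```

Request:
carry_out(
  increments=[
    [[0,0,0.15],[-0.35,1,0],1],
    [[0,0,0.15],[-0.35,1,0],1],
    [[0,0,0.15],[-0.35,1,0],1],
    [[0,0,0.15],[-0.35,1,0],1],
    [[0,0,0.15],[-0.35,1,0],1],
    [[0,0,0.15],[-0.35,1,0],1],
    [[0,0,0.15],[-0.35,1,0],1],
    [[0,0,0.15],[-0.35,1,0],1],
  ],
)

```text
t: 11.2
tool_pos: [0.456, -0.0041, 0.3036]
tool_rot: [-0.079, 1.598, 0.092]
contact_force: [-0.2, -0.3, -0.4]
opening: 0.0855
```

```bash
python3 - <<'E'
from h import *
st([.4255,.112,.3],11.4)
E
```

```text
t 11.2 tcp [ 0.456  -0.0041  0.3036] jaw 6.2 x-axis [-0.03   0.007 -1.   ] q [-0.17 -0.28  2.09  0.    1.36 -0.28] open 0.0855 F [-0.2 -0.3 -0.4]
tip rel chute [-0.1735  0.1488  0.1307]
need units [-1.52  5.8  -0.18]
yaw units 0.91
```

Request:
carry_out(
  increments=[
    [[-0.07,-0.3,0.2],[-0.25,1,0],1],
    [[0,0,0.2],[-0.25,1,0],1],
    [[0,0,0.2],[-0.25,1,0],1],
    [[0,0,0.2],[-0.25,1,0],1],
    [[0,0,0.1],[-0.25,1,0],1],
    [[0,0,0],[-0.2,0.7,0],1],
    [[0,0,0],[0,0,0],1],
  ],
)

```text
t: 11.9
tool_pos: [0.4208, 0.116, 0.2938]
tool_rot: [-0.161, 1.578, 0.162]
contact_force: [0.3, -0.0, -0.9]
opening: 0.0851
```

```bash
python3 - <<'E'
from h import *
c=get_calibration("wrist");im,d=get_image("wrist");P=cloud("wrist",d,c);cv2.imwrite("pics/w4.png",im)
m=((d>0)&(P[...,2]>.031)&(P[...,2]<.041)&(abs(P[...,0]-.4255)<.08)&(abs(P[...,1]-.112)<.08)).astype(np.uint8)
k,l,s,ce=cv2.connectedComponentsWithStats(m)
for i in range(1,k):
    if s[i,4]>500:
        q=P[l==i];print(ce[i],s[i,4],cv2.minAreaRect(q[:,:2].astype(np.float32)*1000),np.median(q[:,2]))
st([.4255,.112,.3],11.4)
E
```

```text
[330.30933333 250.41898667] 9375 ((424.0550842285156, 113.8765869140625), (44.12149429321289, 95.11173248291016), 10.97954273223877) 0.036155154535182504
t 11.95 tcp [0.4209 0.1154 0.2938] jaw 11.7 x-axis [-0.014 -0.001 -1.   ] q [ 0.1  -0.33  2.14  0.    1.34 -0.11] open 0.0854 F [-0.2  0.3 -0.6]
tip rel chute [-0.0635  0.2028  0.1208]
need units [ 0.23 -0.17  0.31]
yaw units -0.05
```

View pics/w4.png

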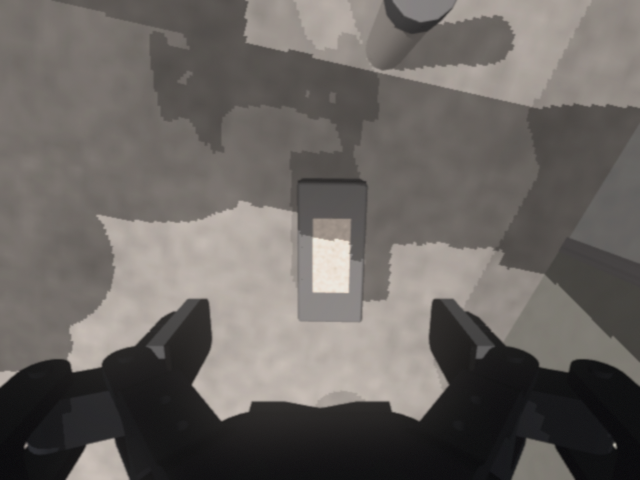

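Request:
carry_out(
  increments=[
    [[0,-0.14,0],[0.15,-0.1,-0.9],1],
    [[0,0,0],[0,0,-1],1],
    [[0,0,0],[0,0,-1],1],
    [[0,0,0],[0,0,-1],1],
    [[0,0,0],[0,0,-0.8],1],
    [[0,0,0],[0,0,0],1],
  ],
)

```text
t: 12.55
tool_pos: [0.4241, 0.1091, 0.195]
tool_rot: [-0.16, 1.565, 0.154]
contact_force: [-0.7, -0.5, 0.1]
opening: 0.0854
```

```bash
python3 - <<'E'
from h import *
st([.4241,.1139,.183],11)
E
```

```text
t 12.55 tcp [0.4241 0.1091 0.195 ] jaw 11.5 x-axis [ 0.    -0.004 -1.   ] q [ 0.08 -0.17  2.2  -0.    1.11 -0.12] open 0.0854 F [-0.7 -0.5  0.1]
tip rel chute [-0.0691  0.196   0.022 ]
need units [-0.    0.24 -0.6 ]
yaw units -0.08
```

Request:
carry_out(
  increments=[
    [[0,0,-0.08],[0,0.25,-0.55],1],
    [[0,0,0],[0,0,0],1],
    [[0,0,0],[0,0,0],0.3],
    [[0,0,0],[0,0,0],0.3],
    [[0,0,0],[0,0,0],0.3],
    [[0,0,0],[0,0,0],0.3],
    [[0,0,0],[0,0,0],0.3],
    [[0,0,0],[0,0,0],0.3],
  ],
  squeeze=40,
)

```text
t: 13.35
tool_pos: [0.4254, 0.1135, 0.1855]
tool_rot: [-0.153, 1.562, 0.146]
contact_force: [0.9, 0.7, -1.6]
opening: 0.0432
```

```bash
python3 - <<'E'
from h import *
st([.4241,.1139,.183],11)
E
```

```text
t 13.35 tcp [0.4254 0.1135 0.1855] jaw 10.9 x-axis [ 0.004 -0.004 -1.   ] q [ 0.09 -0.15  2.2  -0.    1.08 -0.1 ] open 0.0432 F [ 0.9  0.7 -1.6]
tip rel chute [-0.0644  0.195   0.0125]
need units [-0.06  0.02 -0.12]
yaw units 0.02
```

Request:
carry_out(
  increments=[
    [[0,0,0],[0,0,0.6],0.3],
    [[0,0,0],[0,0,1],0.3],
    [[0,0,0],[0,0,1],0.3],
    [[0,0,-0.4],[0,-0.6,1],0.3],
    [[0,0,-0.5],[0,-0.7,1],0.3],
    [[0,0,-0.5],[0,-0.7,1],0.3],
    [[0,0,-0.5],[0.3,-0.7,1],0.3],
    [[0,0,-0.5],[0.5,-0.6,1],0.3],
  ],
)

```text
t: 14.15
tool_pos: [0.4365, 0.0465, 0.342]
tool_rot: [0.041, 1.578, -0.045]
contact_force: [0.6, -0.7, -2.4]
opening: 0.0432
```

```bash
python3 - <<'E'
from h import *
im,d=get_image("wrist");cv2.imwrite("pics/w5.png",im)
st(ch(-.09,0,.345),-10.8)
E
```

```text
t 14.2 tcp [0.4388 0.0452 0.3466] jaw -3.3 x-axis [ 0.    -0.005 -1.   ] q [-0.07 -0.37  2.09 -0.    1.43 -0.01] open 0.0432 F [ 2.4 -1.4  0.5]
tip rel chute [-0.1292  0.1695  0.1736]
need units [ 8.7   0.3  -0.08]
yaw units -1.31
```

View pics/w5.png

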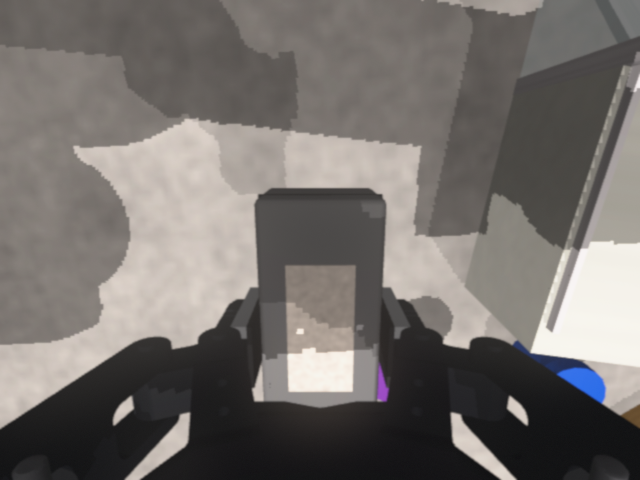

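The box is held squarely between the fingers at (320,290). Next I'll bring it over the shelf.

Request:
carry_out(
  increments=[
    [[0,0,-0.3],[1,0,0],0.3],
    [[0,0,-0.3],[1,0,0],0.3],
    [[0,0,-0.3],[1,0,0],0.3],
    [[0,0,-0.3],[1,0,0],0.3],
    [[0,0,-0.1],[1,0,0],0.3],
    [[0,0,0],[1,0,0],0.3],
    [[0,0,0],[1,0,0],0.3],
    [[0,0,0],[1,0,0],0.3],
  ],
)

```text
t: 15.0
tool_pos: [0.601, 0.0467, 0.3481]
tool_rot: [0.146, 1.566, -0.151]
contact_force: [-0.3, -0.0, -2.4]
opening: 0.0429
```

```bash
python3 - <<'E'
from h import *
st(ch(-.09,0,.32),-10.8)
E
```

```text
t 15.0 tcp [0.601  0.0467 0.3481] jaw -10.8 x-axis [-0.    -0.004 -1.   ] q [-0.05  0.04  1.72 -0.    1.38  0.14] open 0.0429 F [-0.3 -0.  -2.4]
tip rel chute [-0.0973  0.0106  0.1751]
need units [ 0.59  0.23 -1.41]
yaw units 0.01
```

Request:
carry_out(
  increments=[
    [[0.04,0,0],[0.55,0.2,-0.3],0.3],
    [[0,0,0],[0,0,-0.7],0.3],
    [[0,0,0],[0,0,-0.3],0.3],
    [[0,0,0],[0,0,0],0.3],
  ],
)

```text
t: 15.4
tool_pos: [0.6123, 0.0516, 0.319]
tool_rot: [0.147, 1.57, -0.146]
contact_force: [-0.4, -0.1, -3.2]
opening: 0.0428
```

```bash
python3 - <<'E'
from h import *
c=get_calibration("wrist");im,d=get_image("wrist");P=cloud("wrist",d,c);cv2.imwrite("pics/w6.png",im)
# local chute centreline from shelf/guide points near x=-40..-10
D=P-O;x=D@U;y=D@N
for lo,hi,a in ((.107,.113,'shelf'),(.115,.121,'guides'),(.178,.185,'frame')):
    m=(d>0)&(P[...,2]>lo)&(P[...,2]<hi)&(x>-.04)&(x<(-.008 if a!='frame' else .02))&(abs(y)<.06)
    if m.sum()>30: print(a,m.sum(),np.percentile(y[m],[1,99]).round(4),np.percentile(x[m],[1,99]).round(4))
m=(d>0)&(P[...,2]>.15)&(P[...,2]<.18)&(x<-.01)&(abs(y)<.026);print('box',np.percentile(y[m],[1,99]).round(4),np.percentile(x[m],[1,99]).round(4),np.median(P[m][:,2]))
st(ch(-.09,0,.296),-10.8)
E
```

```text
shelf 9487 [-0.0357  0.037 ] [-0.0396 -0.0083]
guides 1410 [-0.0323  0.0335] [-0.0396 -0.0081]
frame 20060 [-0.0357  0.0364] [-0.0047  0.0122]
box [-0.023   0.0232] [-0.1184 -0.0411] 0.1697923518895945
t 15.45 tcp [0.6122 0.0516 0.3191] jaw -10.7 x-axis [-0.004  0.001 -1.   ] q [-0.04  0.09  1.71  0.    1.34  0.15] open 0.0431 F [-0.9  0.6 -3.3]
tip rel chute [-0.0897  0.0013  0.1461]
need units [ 0.03 -0.02 -1.16]
yaw units -0.02
```

View pics/w6.png

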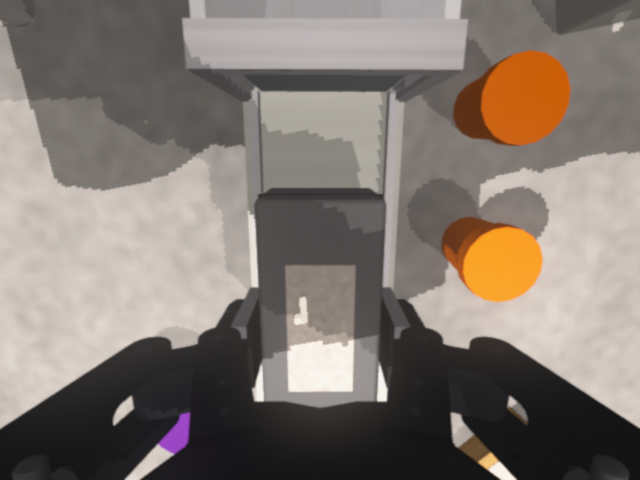

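Box (320,290) is well centred between the guides at columns 258 and 388. I'm lowering it.

Request:
carry_out(
  increments=[
    [[0,0,0],[0,0,-0.5],0.3],
    [[0,0,0],[0,0,-0.4],0.3],
    [[0,0,0],[0,0,-0.1],0.3],
    [[0,0,0],[0,0,0],0.3],
  ],
)

```text
t: 15.85
tool_pos: [0.611, 0.0515, 0.298]
tool_rot: [0.147, 1.57, -0.147]
contact_force: [0.7, 0.5, -2.6]
opening: 0.0434
```

```bash
python3 - <<'E'
from h import *
st(ch(-.09,0,.296),-10.8)
E
```

```text
t 15.85 tcp [0.611  0.0515 0.298 ] jaw -10.7 x-axis [-0.004  0.001 -1.   ] q [-0.04  0.11  1.73  0.    1.3   0.15] open 0.0434 F [ 0.7  0.5 -2.6]
tip rel chute [-0.0901  0.0025  0.125 ]
need units [ 0.09 -0.01 -0.1 ]
yaw units -0.02
```

Request:
carry_out(
  increments=[
    [[0,0,0],[0.1,0,-0.15],0.3],
    [[0,0,0],[0,0,0],0.3],
  ],
)

```text
t: 16.05
tool_pos: [0.6135, 0.0514, 0.2961]
tool_rot: [0.147, 1.568, -0.147]
contact_force: [0.3, -1.2, -2.8]
opening: 0.0432
```

Request:
carry_out(
  increments=[
    [[0,0,0],[0,0,0],0.65],
    [[0,0,0],[0,0,0],0.8],
    [[0,0,0],[0,0,0],0.8],
    [[0,0,0],[0,0,0.5],0.8],
    [[0,0,0],[0,0,1],0.8],
    [[0,0,0],[0,0,1],0.5],
    [[0,0,0],[0,0,1],0],
    [[0,0,0],[0,0,0],0],
  ],
)

```text
t: 16.85
tool_pos: [0.6146, 0.0513, 0.3742]
tool_rot: [0.147, 1.561, -0.146]
contact_force: [0.4, -0.9, 0.8]
opening: 0.025
```

```bash
python3 - <<'E'
from h import *
c=get_calibration("wrist");im,d=get_image("wrist");P=cloud("wrist",d,c);cv2.imwrite("pics/w7.png",im)
D=P-O;x=D@U;y=D@N
m=(d>0)&(P[...,2]>.138)&(P[...,2]<.155)&(x<-.01)&(x>-.16)&(abs(y)<.028)
q=np.c_[x[m],y[m]].astype(np.float32)*1000;print(cv2.minAreaRect(q),np.median(P[m][:,2]))
st()
E
```

```text
((-88.21737670898438, -0.08022308349609375), (44.95056915283203, 94.86724853515625), 89.95486450195312) 0.14622909854436716
t 16.9 tcp [0.6143 0.0513 0.3724] jaw -10.7 x-axis [ 0.003  0.001 -1.   ] q [-0.04  0.05  1.67  0.    1.42  0.15] open 0.0177 F [-0.3 -0.5  0.2]
tip rel chute [-0.0894 -0.0019  0.1994]
```

View pics/w7.png

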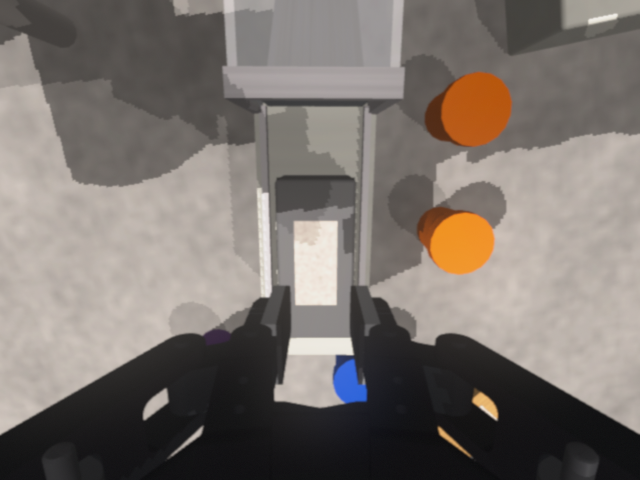

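Request:
carry_out(
  increments=[
    [[0.5,-0.1,0],[-0.2,-1,0],0],
    [[0.9,-0.17,0],[-0.2,-1,0],0],
    [[0.95,-0.18,0],[-0.2,-1,0],0],
    [[0.95,-0.18,0],[-0.2,-1,0],0],
    [[0.95,-0.18,0],[-0.2,-1,0],0],
    [[0.95,-0.18,0],[-0.2,-1,0],0],
    [[0.95,-0.18,0],[-0.2,-1,0],0],
    [[0.95,-0.18,0],[-0.2,-1,0],0],
  ],
)

```text
t: 17.7
tool_pos: [0.5787, -0.1103, 0.3635]
tool_rot: [0.717, 1.42, 0.446]
contact_force: [0.3, -0.5, -1.5]
opening: -0.0001
```

```bash
cat >> h.py <<'E'
def tilt(tx,tz,deg=40):
    o,M=axes();a=np.radians(deg);xd=U*np.sin(a)-np.array([0,0,np.cos(a)])
    zd=-N if M[:,2]@N<0 else N
    Md=np.c_[xd,np.cross(zd,xd),zd]
    w=R.from_matrix(Md@M.T).as_rotvec()/.1
    print('turn units',w.round(2),'shift units',((ch(tx,0,tz)-.173*xd-o['tool_pos'])/.02).round(2))
    st()
E
python3 -c "
from h import *
tilt(-.165,.122)"
```

```text
turn units [-0.54  0.08 -0.06] shift units [-0.04 -1.07 -5.45]
t 17.7 tcp [ 0.5787 -0.1103  0.3635] jaw -10.5 x-axis [ 0.123  0.672 -0.73 ] q [-0.44  0.03  1.75  0.72  1.58 -0.33] open -0.0001 F [ 0.3 -0.5 -1.5]
tip rel chute [-0.1368  0.0041  0.2373]
```

Request:
carry_out(
  increments=[
    [[-0.5,0.08,-0.06],[0,-0.8,-0.3],0],
    [[0,0,0],[0,-0.3,-1],0],
    [[0,0,0],[0,0,-1],0],
    [[0,0,0],[0,0,-1],0],
    [[0,0,0],[0,0,-1],0],
    [[0,0,0],[0,0,-0.6],0],
    [[0,0,0],[0,0,0],0],
  ],
)

```text
t: 18.4
tool_pos: [0.5753, -0.1322, 0.2491]
tool_rot: [0.695, 1.441, 0.402]
contact_force: [-0.3, -0.8, 1.0]
opening: -0.0001
```

```bash
python3 -c "
from h import *
tilt(-.16,.122)"
```

```text
turn units [-0.11 -0.12  0.03] shift units [0.18 0.27 0.27]
t 18.4 tcp [ 0.5753 -0.1322  0.2491] jaw -11.0 x-axis [ 0.113  0.64  -0.76 ] q [-0.47  0.17  1.81  0.68  1.44 -0.46] open -0.0001 F [-0.3 -0.8  1. ]
tip rel chute [-0.1648  0.004   0.1176]
```

Request:
carry_out(
  increments=[
    [[-0.1,-0.1,0],[0.18,0,0.35],0],
    [[0,0,0],[0,0,0],0],
  ],
)

```text
t: 18.6
tool_pos: [0.5795, -0.1315, 0.2565]
tool_rot: [0.683, 1.432, 0.399]
contact_force: [0.6, 0.1, 0.4]
opening: -0.0
```

```bash
python3 - <<'E'
from h import *
tilt(-.16,.124)
im,d=get_image("scene");cv2.imwrite("pics/s3.png",cv2.resize(im[170:410,200:480],None,fx=2.5,fy=2.5))
E
```

```text
turn units [-0.02 -0.01  0.02] shift units [-0.04  0.24 -0.  ]
t 18.6 tcp [ 0.5795 -0.1315  0.2565] jaw -10.9 x-axis [ 0.121  0.632 -0.765] q [-0.46  0.16  1.8   0.68  1.44 -0.45] open -0.0 F [0.6 0.1 0.4]
tip rel chute [-0.1643 -0.0016  0.1242]
```

View pics/s3.png

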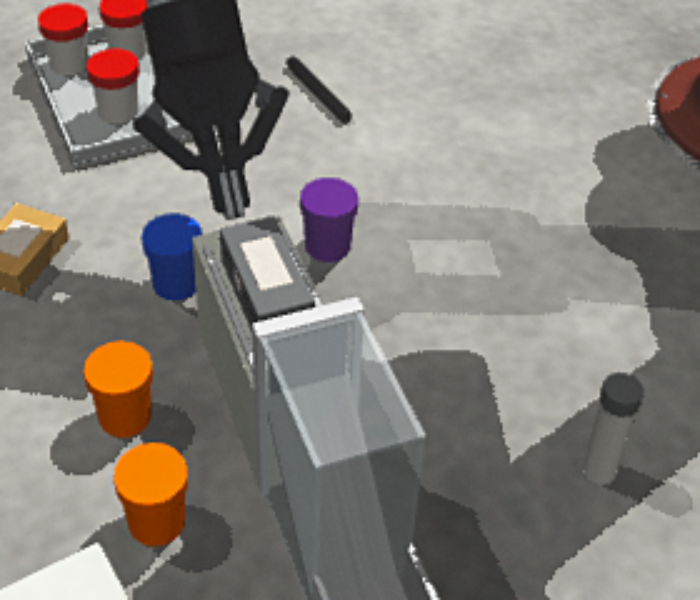

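Request:
carry_out(
  increments=[
    [[0,0,0],[0.11,0.6,0.02],0],
    [[0,0,0],[0.15,0.8,0.02],0],
    [[0,0,0],[0.15,0.8,0.02],0],
    [[0,0,0],[0.15,0.8,0.02],0],
  ],
)

```text
t: 19.05
tool_pos: [0.5919, -0.0689, 0.261]
tool_rot: [0.68, 1.427, 0.395]
contact_force: [-1.5, -2.2, -1.5]
opening: 0.0003
```

```bash
python3 - <<'E'
from h import *
tilt(-.008,.124)
E
```

```text
turn units [0.02 0.03 0.04] shift units [ 0.77  4.57 -0.23]
t 19.05 tcp [ 0.5919 -0.0689  0.261 ] jaw -11.1 x-axis [ 0.126  0.629 -0.767] q [-0.36  0.14  1.81  0.7   1.38 -0.37] open 0.0003 F [-1.5 -2.2 -1.5]
tip rel chute [-0.1009 -0.0029  0.1284]
```

Request:
carry_out(
  increments=[
    [[0,0,0],[0.13,0.8,-0.15],0],
    [[0,0,0],[0.13,0.8,-0.1],0],
    [[0,0,0],[0.14,0.8,-0.05],0],
    [[0,0,0],[0.14,0.8,0],0],
  ],
)

```text
t: 19.45
tool_pos: [0.6044, 0.0015, 0.2578]
tool_rot: [0.678, 1.423, 0.397]
contact_force: [-0.2, -0.4, 1.2]
opening: -0.0001
```

```bash
python3 - <<'E'
from h import *
tilt(-.008,.124)
im,d=get_image("scene");cv2.imwrite("pics/s4.png",cv2.resize(im[170:410,200:480],None,fx=2.5,fy=2.5))
E
```

```text
turn units [0.03 0.09 0.03] shift units [ 0.14  1.05 -0.06]
t 19.45 tcp [0.6044 0.0015 0.2578] jaw -11.0 x-axis [ 0.129  0.629 -0.767] q [-0.24  0.15  1.82  0.73  1.29 -0.3 ] open -0.0001 F [-0.2 -0.4  1.2]
tip rel chute [-0.0293 -0.0027  0.1251]
```

View pics/s4.png

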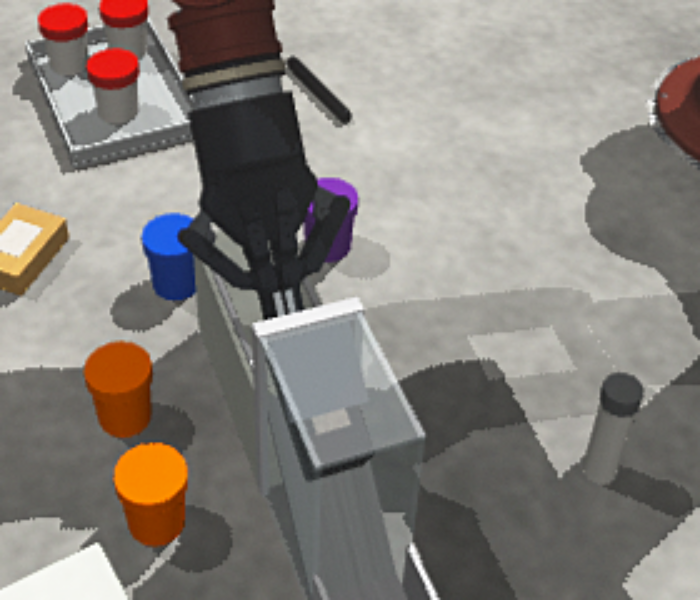

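Box has gone under the flap (label at crop 330,420). I'm continuing to the sill.

Request:
carry_out(
  increments=[
    [[0,0.05,0],[0.12,0.6,0],0],
    [[0,0,0],[0.11,0.6,0.05],0],
    [[0,0,0],[0,0,0],0],
  ],
)

```text
t: 19.8
tool_pos: [0.6089, 0.0318, 0.2582]
tool_rot: [0.678, 1.431, 0.401]
contact_force: [0.3, -0.2, -0.3]
opening: -0.0002
```

```bash
python3 - <<'E'
from h import *
tilt(-.003,.124)
im,d=get_image("scene");cv2.imwrite("pics/s5.png",cv2.resize(im[240:480,200:480],None,fx=2.5,fy=2.5))
E
```

```text
turn units [-0.    0.02 -0.02] shift units [-0.04 -0.22 -0.08]
t 19.8 tcp [0.6089 0.0318 0.2582] jaw -10.7 x-axis [ 0.121  0.632 -0.766] q [-0.18  0.15  1.81  0.74  1.27 -0.26] open -0.0002 F [ 0.3 -0.2 -0.3]
tip rel chute [1.500e-03 1.000e-04 1.257e-01]
```

View pics/s5.png

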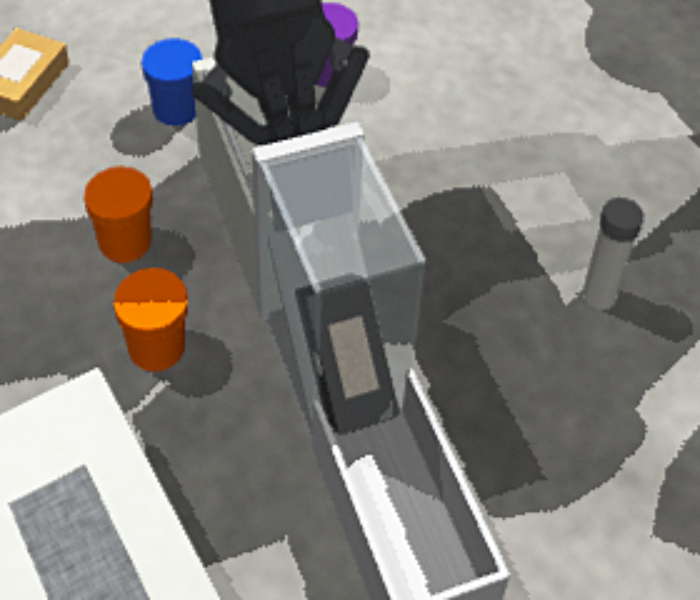

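The box is sliding down the ramp (crop 350,350). I'm backing the fingers out now.

Request:
carry_out(
  increments=[
    [[0,0,0],[-0.15,-0.8,0],0],
    [[0,0,0],[-0.19,-1,0.1],0],
    [[0,0,0],[-0.19,-1,0.2],0],
    [[0,0,0],[-0.19,-1,0.3],0],
    [[0,0,0],[-0.19,-1,1],0],
    [[0,0,0],[-0.19,-1,1],0],
    [[0,0,0],[0,0,1],0],
    [[0,0,0],[0,0,1],0],
  ],
)

```text
t: 20.65
tool_pos: [0.5814, -0.0979, 0.3477]
tool_rot: [0.688, 1.438, 0.392]
contact_force: [0.6, 0.6, -0.1]
opening: 0.0
```

Request:
carry_out(
  increments=[
    [[0,0,0],[0,0,1],0],
    [[0,0,0],[0,0,0],0],
    [[0,0,0],[0,0,0],0],
    [[0,0,0],[0,0,0],0],
    [[0,0,0],[0,0,0],0],
    [[0,0,0],[0,0,0],0],
  ],
)

```text
t: 21.25
tool_pos: [0.5816, -0.0963, 0.3715]
tool_rot: [0.684, 1.436, 0.394]
contact_force: [-0.3, -0.1, -0.6]
opening: -0.0001
```

```bash
python3 - <<'E'
from h import *
st()
im,d=get_image("scene");P=cloud("scene",d);cv2.imwrite("pics/s6.png",cv2.resize(im[240:480,200:480],None,fx=2.5,fy=2.5))
for r in masks_of("scene","slide_box"):
    q=P[r['region']&(d>0)]-O
    print(round(r['p'],2),np.round(r['centre']),'chute xyz',np.median(q@U).round(3),np.median(q@N).round(3),np.median(q[:,2]).round(3))
c=get_calibration("scene")
for a in (0,.3): print('flap edge pix at',a,proj("scene",ch(.057*np.sin(a),0,.17-.057*np.cos(a)),c).round())
print([(round(r['p'],2),np.round(r['centre'])) for r in tip_of("scene","flap_edge")])
im,d=get_image("wrist");cv2.imwrite("pics/w8.png",im)
E
```

```text
t 21.25 tcp [ 0.5816 -0.0963  0.3715] jaw -11.0 x-axis [ 0.118  0.631 -0.767] q [-0.41  0.02  1.75  0.68  1.56 -0.28] open -0.0001 F [-0.3 -0.1 -0.6]
tip rel chute [-0.1297  0.0033  0.2388]
0.64 [340. 384.] chute xyz 0.098 -0.002 0.064
flap edge pix at 0 [323. 323.]
flap edge pix at 0.3 [326. 329.]
[(0.37, array([251., 187.]))]
```

View pics/s6.png

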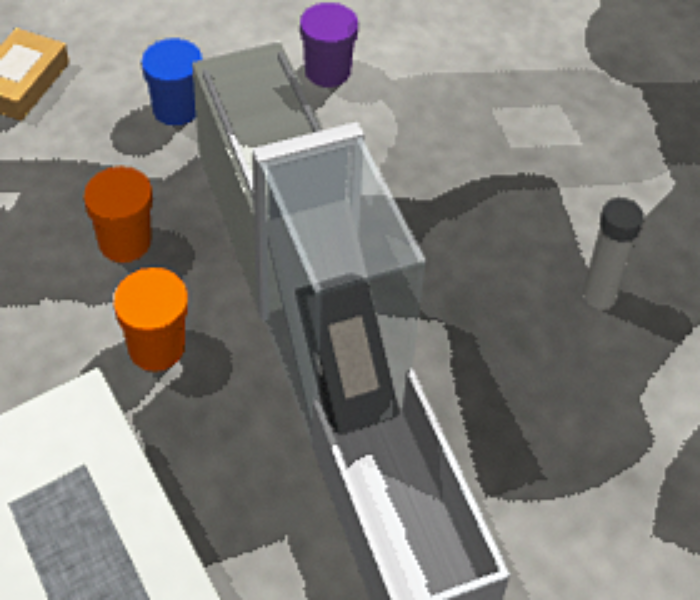

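View pics/w8.png

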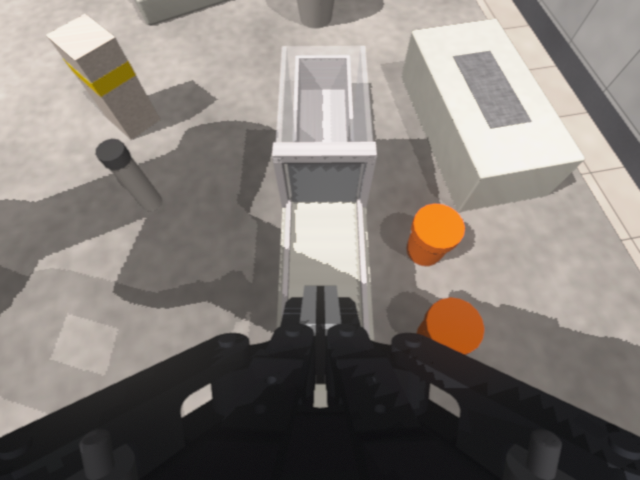

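```bash
python3 - <<'E'
from h import *
c=get_calibration("wrist");im,d=get_image("wrist");P=cloud("wrist",d,c)
D=P-O;x=D@U;y=D@N
m=(d>0)&(abs(y)<.02)&(x>-.02)&(x<.06)&(P[...,2]>.118)&(P[...,2]<.162)
print(m.sum());
for lo in (.118,.13,.14,.15):
    k=m&(P[...,2]>lo)&(P[...,2]<lo+.01);print(lo,k.sum(),np.median(x[k]).round(4) if k.any() else None)
im,d=get_image("scene");P=cloud("scene",d)
for r in masks_of("scene","slide_box")[:1]:
    q=P[r['region']&(d>0)]-O;print(np.median(q@U).round(3),np.median(q@N).round(3),np.median(q[:,2]).round(3))
    qq=np.c_[q@U,q[:,2]];print(np.percentile(qq,[2,98],axis=0).round(3))
hsv=cv2.cvtColor(im,cv2.COLOR_BGR2HSV);red=((hsv[...,0]<6)|(hsv[...,0]>174))&(hsv[...,1]>190)&(hsv[...,2]>90)
k,l,s,ce=cv2.connectedComponentsWithStats(red.astype(np.uint8))
for i in range(1,k):
    if 60<s[i,4]<1500: print(ce[i].round(),np.median(P[l==i],0).round(3))
E
```

```text
1508
0.118 292 -0.0006
0.13 323 -0.0006
0.14 359 -0.0006
0.15 390 -0.0007
0.098 -0.002 0.065
[[0.064 0.031]
 [0.126 0.099]]
[249. 173.] [ 0.526 -0.424  0.067]
[225. 178.] [ 0.591 -0.434  0.068]
[245. 196.] [ 0.577 -0.334  0.068]
```

```bash
python3 -c "
from station import *
print(finish_job())"
```

```text
the job is handed in; nothing more can be done
None
```

The job is done and handed in at about 21 s of the 64 s allowed; the hand-in reports no verdict.

**What I did:** I moved the red-capped pot from the shelf into the free part of the tray. I laid the slide box on the shelf between the guides. Then I pushed it through the flap with closed, tilted fingers and backed the arm clear.

**Last checks:**
- **Pot:** it stands upright in the tray, with its cap top at about 66 mm like the other two. Both tray pots are still standing.
- **Slide box:** it rests against the foot of the ramp. Its underside centre works out at chute x ≈ 73 mm, z ≈ 39 mm, and it did not move between the last pictures.
- **Flap:** its face measured x ≈ -0.6 mm at every height, so it hangs vertical and is shut.
- **Arm:** it touches nothing.

**Disagreement:** the network placed the flap edge in the wrong spot in the scene picture (p 0.37). I ignored that and used the wrist camera's depth instead.

I did not measure the other bystanders again. Strip tube, cardboard pack, carton and marker looked undisturbed in the pictures taken during the run.

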